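# Put the laundry measuring cups back with their detergent bottles

## Robot

A 7-joint arm with a two-finger parallel gripper is mounted at the origin on the work surface. World frame = base frame: x ahead of the robot, y to its left, z up, the work surface at z = 0. Lengths are in m, angles in rad, forces in N, time in s.
With the tool pointing down it reaches from about 0.35 to 0.9 m from the base axis. Payload 8.1 kg.
Tool frame: the origin (TCP) lies between the finger pads; the fingertips stand 8 mm ahead of it and the grasp point (between the pads) lies 11 mm behind it (robot.tcp_to_tips is the z of the fingertips in the tool frame, in m); z points along the fingers, y is the line along which they close (so a half turn about z gives the same grasp; the last joint's range is limited). The gripper opens to 85 mm and grips with 20 to 120 N. Pads are 22 mm wide; open, the fingers measure 114 mm over their backs; the gripper's body (76 mm by 85 mm) begins 54 mm behind the grasp point. The pads swing forward as they close: fully open they stand 13 mm farther back than shut.
Start: joints at [1.146, 0.434, 0.025, 1.573, -0.012, 1.134, -0.075], TCP at [0.198, -0.593, 0.216] pointing down, gripper open.
Joint ranges: [-2.62, 2.62], [-0.44, 2.09], [-1.27, 1.32], [0.08, 2.57], [-1.32, 4.46], [0.12, 2], [-2.74, 2.74]. Speed limits (rad/s): [2.22, 2.22, 3.01, 3.01, 3.14, 3.14, 3.14].

## Interface

Orientations are given as a unit quaternion [w, x, y, z].
In Python, from rig import monitor, optics, workorder, robot gives the robot as it stands.
- The arm moves only by the tool pendant, called as name(argument=value, ...) on one line, values as JSON. Schema: {"type":"object","properties":{"moves":{"type":"object","properties":{"sx":{"type":"array","items":{"type":"number"},"minItems":1,"maxItems":10},"sy":{"type":"array","items":{"type":"number"},"minItems":1,"maxItems":10},"sz":{"type":"array","items":{"type":"number"},"minItems":1,"maxItems":10},"rz":{"type":"array","items":{"type":"number"},"minItems":1,"maxItems":10},"jaw":{"type":"array","items":{"type":"number"},"minItems":1,"maxItems":10}},"additionalProperties":false,"required":["sx","sy","sz","rz","jaw"]},"force":{"type":"number"},"only":{"type":"string"},"quiet":{"type":"boolean"},"lines":{"type":"string"}},"required":["moves"],"additionalProperties":false}. moves is an object with one list for each field, all of the same length, 1 to 10, a row being the entries at one place: sx, sy, sz (the shift in m), rz (a turn about the tool's z in rad), jaw (the finger opening in m); each row shifts and turns the commanded pose from where the row before left it, along the tool's axes as they then stand; what a row does not reach is not made up. A row lasts 1/12 s, in which the tool goes at most 0.0417 m and 0.125 rad, less where a joint would pass 70% of its speed; a pose out of reach is approached as far as the arm can. The fingers move at their own pace and stop on an object; force is the grip in N (left out, the last holds). Time passes only in rows, so rows that do not move let the fingers close. The tool returns the time, the measured TCP pose, the force, the opening and the grip force at its end. only (a regular expression) keeps the lines of the reply that match it, lines (a string "A,B") keeps lines A to B, and quiet returns only ok. Input that does not fit is refused with a message, and nothing moves.
- monitor.get_obs(): the state, without advancing time (a new reading comes with each control period).
- optics.read_camera(name): name is "scene" or "top"; returns a dict with "image" (480x640x3 uint8, red, green, blue), "range_z" (480x640 float32, m along the optical axis (not along the pixel's ray), 0 where there is no reading), "mtx" (3x3 intrinsics, pixels), "k1" (the pictures are not rectified: a ray, as slopes to the right and down, at radius r is drawn at 1 + k1 r^2 times it, then the intrinsics apply), "rvec" (rotation vector, rad) and "tvec" (3), from world to camera coordinates, as OpenCV has them. Camera axes: x right, y down, z forward; pixel columns grow to the right and rows downward; lengths in m; the calibration is good to about 2 mm. A picture is of the moment at which its call begins.
- workorder.finish_job(): hands the job in; it is judged then, once.
The state is a dict: "time": time; "q": joint angles; "qd": joint speeds; "tau": joint torques, N m; "ee_pos": TCP position; "tool_rot": TCP orientation; "contact_force": force on the tool from outside, world axes, zero at the start; "wrist_torque": the same for the moment, N m; "gripper_width": finger opening in m; "grasp_force": force on a finger pad.
Only numpy, scipy, OpenCV 4.12 (cv2) and the standard library are available. Lean on these libraries where they do the work, as an engineer would, in place of code of your own. Each camera call takes 0.05 s, during which the arm holds its last target. There are 200 camera calls.

## Task

On the laundry counter, put the three steel measuring cups away: the large cup upright in the dish in front of the largest detergent bottle, the medium cup in front of the middle-sized bottle and the small cup in front of the smallest. The medium cup was left in the large bottle's dish, so clear it before the large cup goes in. Each cup must stand flat inside its own dish, set down and not dropped, and the mug, the closed jar and the bar of soap stay where they are.

Things in the scene. Friction and masses are not known exactly. Their poses are not given: they have to be found in the camera images.
- tray_large: fixed white drip tray with the largest plain white bottle (100 mm across, about 200 mm tall). Floor 4 mm thick; on it a round dish 88 mm across inside, its thin grey rim rising to 10 mm above the counter. Origin: dish centre, on the counter (dish floor 4 mm above). +x points from the dish to the bottle, whose axis is 140 mm from the origin; z up
- tray_medium: fixed white drip tray with the middle-sized plain white bottle (78 mm across, about 150 mm tall). Floor 4 mm thick; on it a round dish 72 mm across inside, its thin grey rim rising to 10 mm above the counter. Origin: dish centre, on the counter (dish floor 4 mm above). +x points from the dish to the bottle, whose axis is 129 mm from the origin; z up
- tray_small: fixed white drip tray with the smallest plain white bottle (58 mm across, about 110 mm tall). Floor 4 mm thick; on it a round dish 57 mm across inside, its thin grey rim rising to 10 mm above the counter. Origin: dish centre, on the counter (dish floor 4 mm above). +x points from the dish to the bottle, whose axis is 119 mm from the origin; z up
- cup_large: large round steel measuring cup, open at the top, no handle, 64 mm across and 70 mm tall, 3 mm wall, almost straight sides (1 mm taper), loose and upright; at the start it stands on the counter in front of the trays; origin: centre of its underside, z up along its axis
- cup_medium: medium round steel measuring cup, open at the top, no handle, 48 mm across and 56 mm tall, 3 mm wall, almost straight sides (1 mm taper), loose and upright; at the start it stands in the wrong dish, that of the large bottle; origin: centre of its underside, z up along its axis
- cup_small: small round steel measuring cup, open at the top, no handle, 33 mm across and 46 mm tall, 3 mm wall, almost straight sides (1 mm taper), loose and upright; at the start it stands on the counter in front of the trays; origin: centre of its underside, z up along its axis
- mug: bystander: white ceramic mug with a handle, 76 mm across, 80 mm tall; origin: centre of its underside, handle at its +y
- jar: bystander: closed white plastic jar with a grey screw lid, 58 mm across, 50 mm tall; origin: centre of its underside
- soap: bystander: cream bar of soap, 80 x 52 x 28 mm (x, y, z); origin: centre of its underside

How it is judged:
By the outcome, as a careful person would: the job done as asked, in the order asked, and still so for the second after the job is handed in, with the robot touching nothing.
It also fails if it takes over 104 s, if anything falls off the work surface, if the arm or the gripper's body presses on something with over 40 N, if the wrist force passes 120 N, or if a joint passes its speed limit or range.

## Working session

There is one attempt and no reset: what is moved stays moved. The work goes in short steps, Python scripts to look and compute and a tool call to move; the robot and the scene stay as the last step left them, time stands still between calls to the robot, and variables do not carry over. Pictures are saved under pics/ and viewed, at most 14 in all, crops included, and the job is handed in when it is done.

```bash
ls; mkdir -p pics
```

Create h.py:
```python
import numpy as np, cv2
from rig import monitor, optics, workorder, robot
def cam(n):
    d=optics.read_camera(n); R=cv2.Rodrigues(np.array(d['rvec'],float))[0]
    return d,R,np.array(d['tvec'],float).ravel()
def cloud(d,R,t):
    K=np.array(d['mtx']); v,u=np.mgrid[0:480,0:640]
    p=np.stack([u,v],-1).reshape(-1,1,2).astype(np.float64)
    s=cv2.undistortPoints(p,K,np.array([d['k1'],0,0,0,0.])).reshape(480,640,2)
    z=d['range_z'].astype(float)
    c=np.dstack([s*z[...,None],z])
    w=(c-t)@R
    w[z<=0]=np.nan
    return w
def save(d,name): cv2.imwrite('pics/'+name,d['image'][...,::-1])
```

Run:
```python
from h import *
o=monitor.get_obs(); print(o['time'],o['ee_pos'],o['tool_rot'],o['gripper_width'],robot.tcp_to_tips)
for n in('scene','top'):
    d,R,t=cam(n); save(d,n+'0.png'); print(n,-R.T@t,R[2],d['k1'],np.array(d['mtx']).tolist())
    np.savez(n+'0.npz',w=cloud(d,R,t),im=d['image'])
```

```text
pics
0.0 [ 0.19745281 -0.59242025  0.21531814] [-7.76598908e-04  9.87088847e-01  1.60171678e-01 -1.95299659e-04] 0.08524883190556883 0.008
scene [0.93720129 0.34428967 0.74096474] [-0.45985704 -0.38806857 -0.79870789] -0.13531495497282842 [[500.16563138841974, 0.0, 315.9227026188141], [0.0, 500.16563138841974, 245.47553085260589], [0.0, 0.0, 1.0]]
top [0.44176981 0.01392817 0.88517612] [ 0.11326471 -0.00681545 -0.99354147] 0.04178632423878684 [[514.7230583944757, 0.0, 316.90609433031693], [0.0, 514.7230583944757, 236.32895601108527], [0.0, 0.0, 1.0]]
```

View pics/scene0.png

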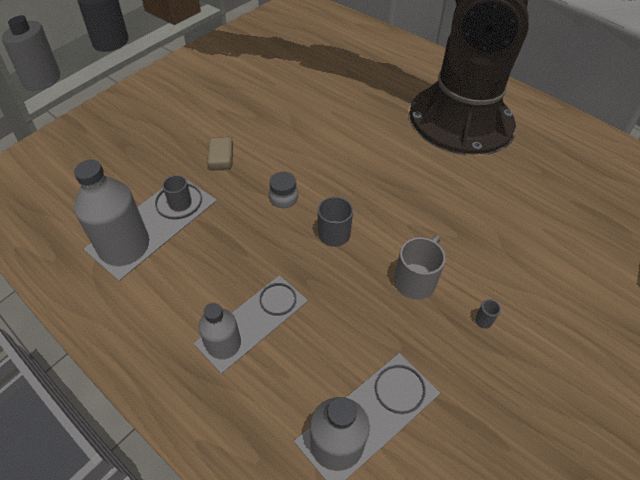

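View pics/top0.png

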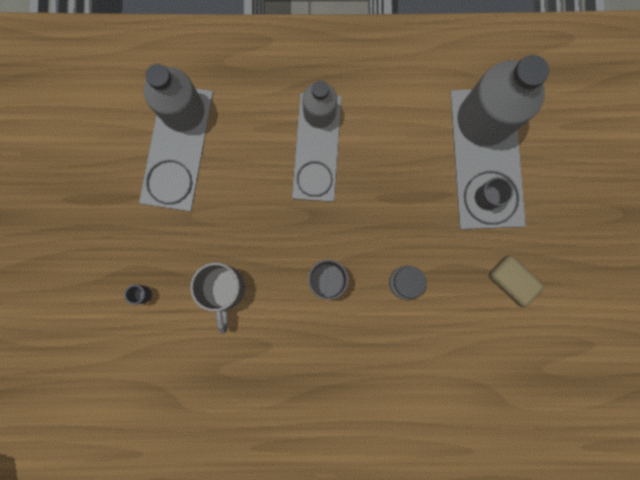

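The scene view shows the large bottle's dish at (178,203) with the medium cup in it, the large cup at (335,222) and the small cup at (487,314). In the top view, the medium, small and large dishes are at (169,182), (315,179) and (491,198). The medium, large and small cups are at (493,195), (329,280) and (138,295).

Create m.py:
```python
from h import *
from scipy.optimize import least_squares
def circ(p,r=None):
    c0=p.mean(0)
    if r: return least_squares(lambda c:np.hypot(*(p-c).T)-r,c0,loss='soft_l1',f_scale=.001).x
    return least_squares(lambda c:np.hypot(*(p-c[:2]).T)-c[2],[*c0,.03],loss='soft_l1',f_scale=.001).x
def near(w,c,rad): return np.hypot(w[...,0]-c[0],w[...,1]-c[1])<rad
```

Run:
```python
from m import *
T=np.load('top0.npz');S=np.load('scene0.npz')
w0=T['w']
for nm,(u,v) in dict(dM=(169,182),dS=(315,179),dL=(485,212),cL=(329,280),cS=(132,295),cM=(505,190),mug=(217,287),jar=(408,283),soap=(517,281),bM=(158,76),bS=(320,90),bL=(531,72)).items(): print(nm,w0[v,u].round(4))
seeds={'cL':w0[280,329],'cS':w0[295,138],'cM':w0[195,493]}
for nm,s in seeds.items():
  for cn,D in(('top',T),('scene',S)):
    w=D['w'];p=w[near(w,s,.055)]; 
    p=p[p[:,2]>.02]; zt=np.percentile(p[:,2],97) if len(p) else 0
    r=p[p[:,2]>zt-.005][:,:2]; c,rad=cv2.minEnclosingCircle((r*1000).astype(np.float32))
    print(nm,cn,len(r),'ztop',round(zt,4),'enc',np.round(c,1),round(rad,1),'fit',circ(r).round(4))
for nm,s,R in(('dM',w0[182,169],.036),('dS',w0[179,315],.0285),('dL',w0[198,491],.044)):
  for cn,D in(('top',T),('scene',S)):
    w=D['w'];g=D['im'].mean(-1); c=s[:2]
    for k in range(4):
      h=np.hypot(w[...,0]-c[0],w[...,1]-c[1])
      m=(h>R-.008)&(h<R+.01)&(w[...,2]<.02)
      thr=(g[m].max()+g[m].min())/2; q=m&(g<thr)
      f=circ(w[q][:,:2]); c=f[:2]
    print(nm,cn,q.sum(),f.round(4),'z',np.nanmedian(w[q][:,2]).round(4), 'counter', np.nanmedian(w[near(w,c,.12)&~near(w,c,.1)][:,2]).round(4))
```

```text
dM [0.6391 0.264  0.0028]
dS [0.6424 0.0105 0.0062]
dL [ 0.5824 -0.2825  0.0052]
cL [ 0.4671 -0.0122  0.0044]
cS [0.4447 0.3169 0.0148]
cM [ 0.6138 -0.3058  0.0389]
mug [0.4568 0.1788 0.0012]
jar [ 0.4602 -0.1389  0.0473]
soap [ 0.4629 -0.3219  0.0286]
bM [0.763  0.24   0.1551]
bS [0.7582 0.0021 0.1146]
bL [ 0.7439 -0.2856  0.2043]
cL top 233 ztop 0.0721 enc [466.6  -7.8] 31.7 fit [ 0.4665 -0.0078  0.0302]
cL scene 232 ztop 0.0707 enc [468.2  -9.3] 33.9 fit [ 0.4685 -0.0086  0.0303]
cS top 132 ztop 0.0479 enc [446.5 302.7] 17.1 fit [0.4464 0.3031 0.0147]
cS scene 120 ztop 0.047 enc [446.7 301.7] 17.3 fit [0.4474 0.3031 0.015 ]
cM top 198 ztop 0.0613 enc [ 608.6 -286.8] 24.9 fit [ 0.6081 -0.287   0.0226]
cM scene 143 ztop 0.061 enc [ 608.6 -286.1] 25.4 fit [ 0.6096 -0.2862  0.0222]
dM top 354 [0.638  0.2623 0.0376] z 0.0083 counter 0.0007
dM scene 342 [0.64   0.2634 0.0371] z 0.0092 counter 0.0003
dS top 300 [0.6417 0.0117 0.0301] z 0.0077 counter 0.0003
dS scene 240 [0.6443 0.0129 0.0298] z 0.0089 counter 0.0004
dL top 410 [ 0.6073 -0.2927  0.0455] z 0.0083 counter 0.0011
dL scene 194 [ 0.609  -0.2922  0.045 ] z 0.0082 counter 0.001
```

Create g.py:
```python
import sys; from h import *
from scipy.spatial.transform import Rotation as Ro
o=monitor.get_obs(); q=o['tool_rot']; R=Ro.from_quat([*q[1:],q[0]]).as_matrix()
t=np.array(sys.argv[1:4],float)
d=R.T@(t-o['ee_pos']); print('tool delta',d.round(4),'turn to yaw0',np.arctan2(R[1,0],R[0,0]).round(4),'t',o['time'])
```

```text
(no output)
```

pendant(moves={"sx":[0,0,0,0.02,0.03,0.03,0.03,0.03,0.03],"sy":[0,0,0,-0.015,-0.02,-0.02,-0.02,-0.02,-0.02],"sz":[0,0,0,0,0,0,0,0,0],"rz":[0.107,0.107,0.107,0,0,0,0,0,0],"jaw":[0.085,0.085,0.085,0.085,0.085,0.085,0.085,0.085,0.085]}, force=40)

```text
time: 0.85
ee_pos: [0.3686, -0.4764, 0.2158]
tool_rot: [-0.0, 1.0, 0.0, -0.0]
contact_force: [0.4, -0.1, -1.2]
gripper_width: 0.0849
grasp_force: 0.0
```

```bash
python3 g.py .609 -.2866 .12
```

```text
tool delta [ 0.2405 -0.1897  0.0958] turn to yaw0 0.0006 t 0.85
```

pendant(moves={"sx":[0.03,0.03,0.03,0.03,0.03,0.03,0.03,0.03,0,0],"sy":[-0.024,-0.024,-0.024,-0.024,-0.024,-0.024,-0.023,-0.023,0,0],"sz":[0,0,0,0,0,0,0,0.02,0.03,0.03],"rz":[0,0,0,0,0,0,0,0,0,0],"jaw":[0.085,0.085,0.085,0.085,0.085,0.085,0.085,0.085,0.085,0.085]})

```text
time: 1.68
ee_pos: [0.6095, -0.2849, 0.1358]
tool_rot: [-0.0, 1.0, 0.003, 0.001]
contact_force: [-0.6, -1.4, -1.3]
gripper_width: 0.085
grasp_force: 0.0
```

```bash
python3 g.py .609 -.2866 .032
```

Run:
```python
from m import *
d,R,t=cam('scene'); save(d,'s1.png')
```

```text
tool delta [-0.0007  0.0018  0.1038] turn to yaw0 0.0059 t 1.6833
```

View pics/s1.png

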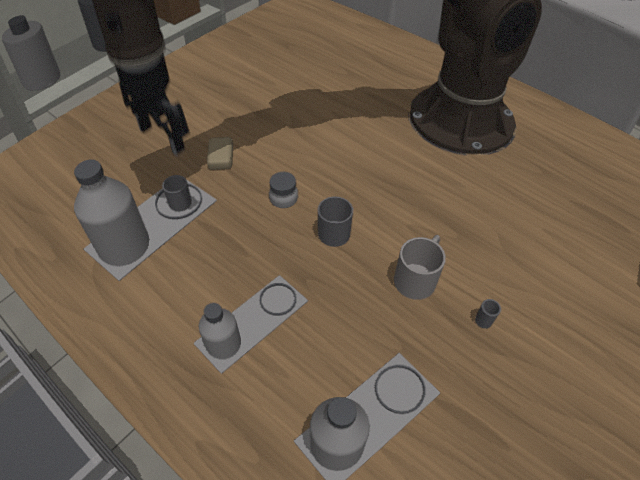

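The gripper's fingertips are at (145–185, 125–150), which is where a point about 0.13 m above the medium cup (178,190) should appear. I'll descend.

pendant(moves={"sx":[-0.0005,0,0,0,0,0,0,0],"sy":[0.0015,0,0,0,0,0,0,0],"sz":[0.02,0.02,0.02,0.02,0.015,0.008,0,0],"rz":[0,0,0,0,0,0,0,0],"jaw":[0.085,0.085,0.085,0.085,0.085,0.085,0.085,0.085]})

```text
time: 2.4
ee_pos: [0.6061, -0.29, 0.0341]
tool_rot: [0.0, 1.0, 0.0, -0.0]
contact_force: [0.7, -0.2, 1.0]
gripper_width: 0.0851
grasp_force: 0.0
```

```bash
python3 g.py .609 -.2866 .032
```

Run:
```python
from m import *
for n in('scene','top'):
    d,R,t=cam(n); save(d,n+'2.png')
a=cv2.imread('pics/scene2.png')[100:280,60:300]; b=cv2.imread('pics/top2.png')[100:280,380:620]
cv2.imwrite('pics/c2.png',cv2.resize(np.hstack([a,b]),(800,300)))
```

```text
tool delta [ 0.0029 -0.0034  0.0021] turn to yaw0 0.0003 t 2.4
```

View pics/c2.png

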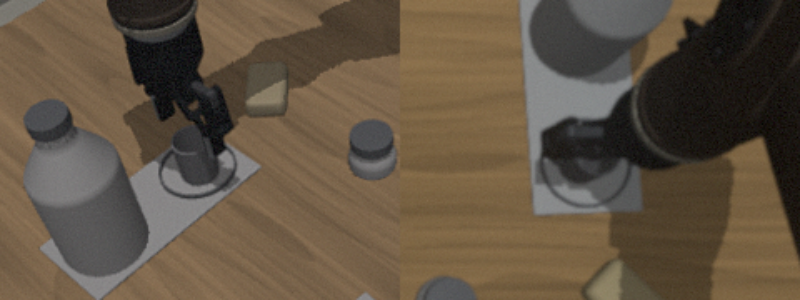

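The fingers straddle the medium cup in the scene crop, but in the top crop they look shifted toward the bottle. I'll check with depth.

Run:
```python
from m import *
T=np.load('top0.npz')['w'];S=np.load('scene0.npz')['w']
for n,B in(('scene',S),('top',T)):
    d,R,t=cam(n);w=cloud(d,R,t)
    m=near(w,(.609,-.287),.09)&(np.abs(w-B)[...,2]>.012)
    for lo in np.arange(.02,.14,.012):
        for s in(1,-1):
            p=w[m&(w[...,2]>lo)&(w[...,2]<lo+.012)&(s*(w[...,1]+.287)>0)]
            if len(p)>4: print(n,round(lo,3),'left' if s>0 else 'right',len(p),'x',np.percentile(p[:,0],[3,50,97]).round(3),'y',np.percentile(p[:,1],[3,50,97]).round(3))
```

```bash
python3 g.py .609 -.2866 .03
```

```text
scene 0.056 left 7 x [0.605 0.614 0.616] y [-0.243 -0.241 -0.239]
scene 0.056 right 16 x [0.597 0.607 0.616] y [-0.336 -0.334 -0.333]
scene 0.068 left 51 x [0.599 0.613 0.618] y [-0.245 -0.236 -0.233]
scene 0.068 right 60 x [0.595 0.607 0.617] y [-0.339 -0.334 -0.332]
scene 0.08 left 60 x [0.6   0.612 0.618] y [-0.246 -0.236 -0.233]
scene 0.08 right 42 x [0.598 0.607 0.617] y [-0.338 -0.333 -0.331]
scene 0.092 left 18 x [0.611 0.614 0.617] y [-0.248 -0.241 -0.232]
scene 0.092 right 47 x [0.604 0.613 0.618] y [-0.338 -0.334 -0.33 ]
scene 0.104 left 70 x [0.595 0.617 0.619] y [-0.249 -0.235 -0.215]
scene 0.104 right 36 x [0.606 0.617 0.619] y [-0.359 -0.34  -0.327]
scene 0.116 left 153 x [0.595 0.613 0.622] y [-0.256 -0.223 -0.215]
scene 0.116 right 46 x [0.61  0.617 0.623] y [-0.362 -0.352 -0.3  ]
scene 0.128 left 148 x [0.595 0.616 0.622] y [-0.268 -0.249 -0.217]
scene 0.128 right 48 x [0.616 0.619 0.623] y [-0.36  -0.318 -0.301]
top 0.068 left 17 x [0.594 0.597 0.598] y [-0.247 -0.241 -0.236]
top 0.08 left 16 x [0.594 0.594 0.598] y [-0.247 -0.242 -0.237]
top 0.104 left 41 x [0.592 0.593 0.6  ] y [-0.248 -0.237 -0.217]
top 0.116 left 143 x [0.589 0.599 0.617] y [-0.259 -0.222 -0.216]
top 0.128 left 174 x [0.588 0.597 0.622] y [-0.265 -0.251 -0.218]
tool delta [ 0.0021 -0.0035  0.005 ] turn to yaw0 0.0006 t 2.6
```

Run:
```python
from m import *
d,R,t=cam('scene');w=cloud(d,R,t)
K=np.array(d['mtx'])
for z in(.03,.04,.05,.06,.1):
  print(z,[cv2.projectPoints(np.array([[.606,y,z]]),np.array(d['rvec'],float),np.array(d['tvec'],float),K,np.array([d['k1'],0,0,0,0.]))[0].ravel().round(1) for y in(-.245,-.335)])
g=d['image'].mean(-1)
for v in range(168,204,3): print(v,[f"{w[v,u,2]*1000:.0f}/{g[v,u]:.0f}" for u in range(176,206,3)])
```

```text
0.03 [array([192.7, 203.7]), array([163.5, 181.9])]
0.04 [array([191.7, 200.2]), array([162.4, 178.3])]
0.05 [array([190.7, 196.6]), array([161.2, 174.8])]
0.06 [array([189.7, 193. ]), array([160. , 171.1])]
0.1 [array([185.5, 177.9]), array([155.2, 156. ])]
168 ['129/26', '125/26', '144/16', '149/13', '142/25', '141/16', '133/15', '134/45', '-0/62', '1/56']
171 ['124/23', '123/28', '135/42', '143/27', '138/23', '133/24', '125/21', '128/21', '-1/59', '0/94']
174 ['115/53', '118/29', '-2/38', '133/19', '133/12', '117/27', '119/29', '122/20', '-2/59', '1/88']
177 ['57/60', '111/31', '115/34', '126/16', '127/20', '119/27', '118/31', '116/27', '1/92', '-2/99']
180 ['49/55', '48/55', '109/28', '116/32', '122/30', '116/21', '115/33', '-3/100', '-1/107', '-0/102']
183 ['40/58', '37/51', '97/56', '96/23', '111/9', '113/16', '-1/88', '-2/95', '-1/96', '-2/99']
186 ['31/55', '30/58', '88/41', '86/52', '91/17', '82/7', '81/69', '0/116', '-1/91', '-1/94']
189 ['26/52', '23/57', '59/46', '79/64', '84/27', '77/14', '76/54', '12/70', '2/128', '0/89']
192 ['60/86', '58/52', '52/51', '75/66', '73/22', '73/80', '3/140', '5/129', '8/105', '4/138']
195 ['52/58', '50/57', '46/52', '42/55', '64/47', '4/127', '5/132', '4/137', '11/88', '5/136']
198 ['43/58', '43/61', '41/59', '34/55', '28/42', '11/67', '6/129', '1/134', '8/96', '5/136']
201 ['36/52', '32/62', '31/62', '27/45', '19/46', '9/63', '6/110', '3/125', '10/70', '5/137']
```

The depth reading puts the open fingertips near z ≈ 0.058, around pixel (188,195) and higher than the stated geometry. They are well centred. I'll go 13 mm lower, centre, and close gently.

pendant(moves={"sx":[0.002,0,0,0,0,0,0,0],"sy":[-0.003,0,0,0,0,0,0,0],"sz":[0.007,0.007,0,0,0,0,0,0],"rz":[0,0,0,0,0,0,0,0],"jaw":[0.085,0.085,0.07,0.05,0.04,0.04,0.04,0.04]}, force=35)

```text
time: 3.32
ee_pos: [0.6082, -0.2869, 0.0198]
tool_rot: [0.0, 1.0, 0.0, 0.0]
contact_force: [-0.3, 0.2, -0.5]
gripper_width: 0.0458
grasp_force: 36.0
```

```bash
python3 - <<'E'
from m import *
S=np.load('scene0.npz')['w']
d,R,t=cam('scene');w=cloud(d,R,t); save(d,'s3.png')
cv2.imwrite('pics/c3.png',cv2.resize(d['image'][90:240,80:280,::-1],(800,600),interpolation=2))
E
```

```text
(no output)
```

View pics/c3.png

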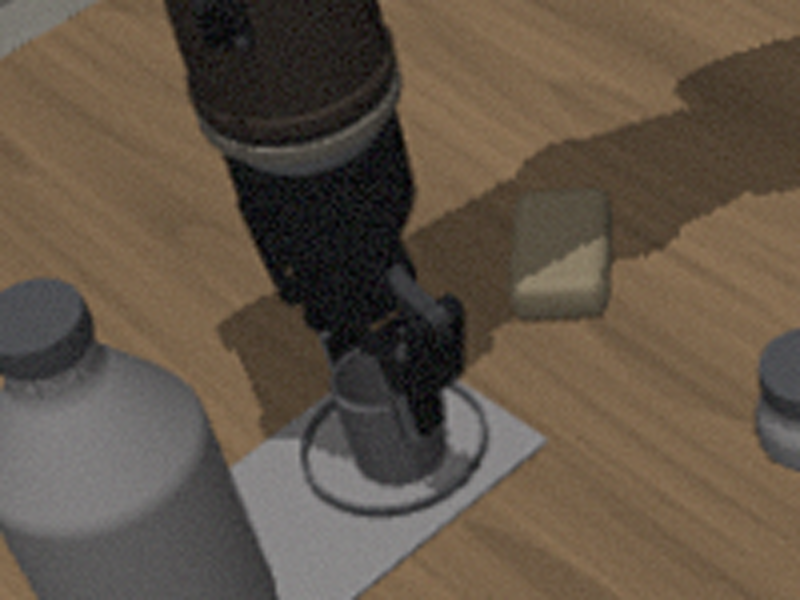

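The pads grip the medium cup at about half height, around (410,400) in the crop, and the opening reads 45.8 mm. Lifting.

pendant(moves={"sx":[0,0,0,0,0,0,0,0,0,0],"sy":[0,0,0,0,0,0,-0.02,-0.03,-0.03,-0.03],"sz":[-0.008,-0.015,-0.025,-0.03,-0.03,-0.012,0,0,0,0],"rz":[0,0,0,0,0,0,0,0,0,0],"jaw":[0.03,0.03,0.03,0.03,0.03,0.03,0.03,0.03,0.03,0.03]}, force=40)

```text
time: 4.2
ee_pos: [0.6077, -0.1757, 0.1397]
tool_rot: [-0.0, 1.0, -0.0, 0.0]
contact_force: [0.8, -0.0, -0.7]
gripper_width: 0.0459
grasp_force: 41.1
```

pendant(moves={"sx":[0.003,0.003,0.003,0.003,0.003,0.003,0.003,0.003,0.003,0.003],"sy":[-0.03,-0.03,-0.03,-0.03,-0.03,-0.03,-0.03,-0.03,-0.03,-0.03],"sz":[0,0,0,0,0,0,0,0,0,0],"rz":[0,0,0,0,0,0,0,0,0,0],"jaw":[0.03,0.03,0.03,0.03,0.03,0.03,0.03,0.03,0.03,0.03]})

```text
time: 5.03
ee_pos: [0.6376, 0.1247, 0.1396]
tool_rot: [0.0, 1.0, 0.0, -0.0]
contact_force: [0.1, -0.1, -0.4]
gripper_width: 0.0459
grasp_force: 41.1
```

```bash
python3 g.py .639 .263 .021
```

```text
tool delta [ 0.0015 -0.1383  0.1186] turn to yaw0 0.0007 t 5.0333
```

pendant(moves={"sx":[0.0005,0.0005,0,0,0,0,0,0,0,0],"sy":[-0.03,-0.03,-0.03,-0.03,-0.0183,0,0,0,0,0],"sz":[0,0,0,0,0,0.03,0.03,0.015,0,0],"rz":[0,0,0,0,0,0,0,0,0,0],"jaw":[0.03,0.03,0.03,0.03,0.03,0.03,0.03,0.03,0.03,0.03]})

```text
time: 5.87
ee_pos: [0.6384, 0.2607, 0.064]
tool_rot: [0.001, 1.0, 0.0, -0.001]
contact_force: [0.4, -0.6, -0.1]
gripper_width: 0.0457
grasp_force: 41.2
```

```bash
python3 g.py .639 .263 .021
```

Run:
```python
from m import *
d,R,t=cam('scene');w=cloud(d,R,t); cv2.imwrite('pics/c4.png',cv2.resize(d['image'][250:450,270:510,::-1],(720,600),interpolation=2))
m=near(w,(.639,.263),.04)&(w[...,2]>.035)&(w[...,2]<.3)
g=d['image'].mean(-1)
for lo in np.arange(.03,.12,.01):
  p=w[m&(w[...,2]>lo)&(w[...,2]<lo+.01)]
  if len(p)>3: print(lo.round(3),len(p),p[:,:2].min(0).round(3),p[:,:2].max(0).round(3))
```

```text
tool delta [ 0.0007 -0.0023  0.043 ] turn to yaw0 0.0002 t 5.8667
0.04 5 [0.645 0.243] [0.661 0.282]
0.05 308 [0.619 0.24 ] [0.663 0.284]
0.06 168 [0.618 0.24 ] [0.664 0.283]
0.07 167 [0.618 0.24 ] [0.664 0.283]
0.08 182 [0.619 0.227] [0.664 0.295]
0.09 199 [0.619 0.224] [0.664 0.297]
0.1 258 [0.622 0.224] [0.664 0.297]
0.11 51 [0.636 0.227] [0.649 0.297]
```

View pics/c4.png

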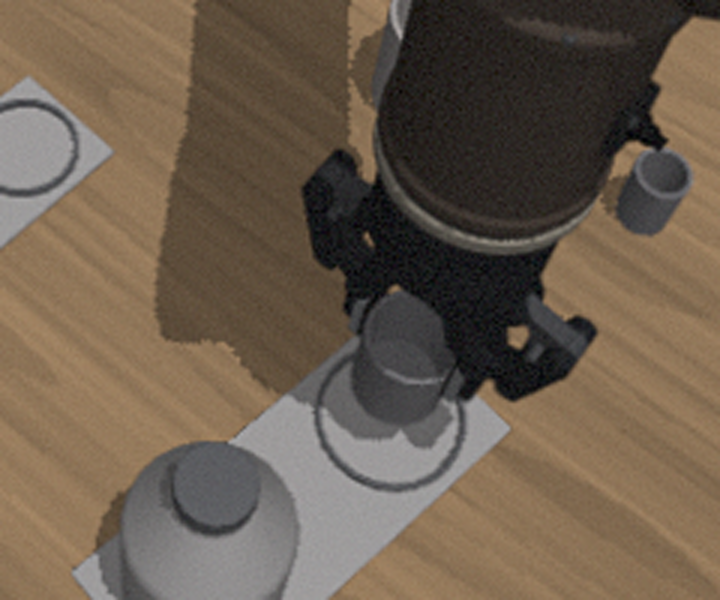

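The cup hangs upright and centred over the medium dish (crop (400,370)), with its underside near z = 0.048. Lowering slowly.

pendant(moves={"sx":[0,0,0,0,0,0,0,0,0],"sy":[-0.002,0,0,0,0,0,0,0,0],"sz":[0.01,0.01,0.01,0.006,0.003,0.002,0.001,0,0],"rz":[0,0,0,0,0,0,0,0,0],"jaw":[0.03,0.03,0.03,0.03,0.03,0.03,0.03,0.03,0.03]})

```text
time: 6.67
ee_pos: [0.639, 0.2637, 0.0229]
tool_rot: [-0.0, 1.0, 0.0, 0.0]
contact_force: [0.1, -0.2, -0.1]
gripper_width: 0.0461
grasp_force: 41.2
```

pendant(moves={"sx":[0,0,0,0],"sy":[0,0,0,0],"sz":[0.0006,0.0006,0,0],"rz":[0,0,0,0],"jaw":[0.03,0.03,0.03,0.03]})

```text
time: 7.0
ee_pos: [0.6388, 0.2636, 0.0215]
tool_rot: [-0.0, 1.0, 0.0, 0.0]
contact_force: [-0.1, -0.1, -1.5]
gripper_width: 0.0455
grasp_force: 41.2
```

```bash
python3 g.py .639 .263 .021
```

```text
tool delta [0.0002 0.0006 0.0005] turn to yaw0 0.0007 t 7.0
```

pendant(moves={"sx":[0,0,0,0,0],"sy":[0,0,0,0,0],"sz":[0.0006,0,0.0005,0,0],"rz":[0,0,0,0,0],"jaw":[0.03,0.03,0.03,0.03,0.03]})

```text
time: 7.42
ee_pos: [0.6387, 0.2635, 0.0203]
tool_rot: [0.0, 1.0, 0.0, -0.0]
contact_force: [0.8, 0.1, -0.8]
gripper_width: 0.046
grasp_force: 41.2
```

pendant(moves={"sx":[0,0,0],"sy":[0,0,0],"sz":[0.0005,0,0],"rz":[0,0,0],"jaw":[0.03,0.03,0.03]})

```text
time: 7.67
ee_pos: [0.6388, 0.2636, 0.0198]
tool_rot: [-0.0, 1.0, 0.0, 0.0]
contact_force: [0.2, 0.2, -0.8]
gripper_width: 0.0463
grasp_force: 41.2
```

pendant(moves={"sx":[0,0,0],"sy":[0,0,0],"sz":[0.0005,0,0],"rz":[0,0,0],"jaw":[0.03,0.03,0.03]})

```text
time: 7.92
ee_pos: [0.639, 0.2636, 0.0197]
tool_rot: [-0.0, 1.0, 0.0, 0.0]
contact_force: [-0.8, -0.8, 3.7]
gripper_width: 0.046
grasp_force: 41.7
```

pendant(moves={"sx":[0,0,0],"sy":[0,0,0],"sz":[0.0005,0,0],"rz":[0,0,0],"jaw":[0.03,0.03,0.03]})

```text
time: 8.17
ee_pos: [0.639, 0.2635, 0.0197]
tool_rot: [-0.0, 1.0, 0.0, 0.0]
contact_force: [-3.6, -1.6, 8.6]
gripper_width: 0.0461
grasp_force: 42.1
```

Run:
```python
from m import *
d,R,t=cam('scene'); w=cloud(d,R,t)
m=near(w,(.639,.263),.023)&(w[...,2]>.012)&(w[...,2]<.065)
p=w[m]; print(p.min(0),p.max(0))
```

```text
[0.61874517 0.24072851 0.01218794] [0.6613263  0.28581884 0.06326211]
```

Contact with the dish floor at z 0.0197, as at pick-up. I'll relieve the preload, open and retreat.

pendant(moves={"sx":[0,0,0,0,0,0,0,0,0,0],"sy":[0,0,0,0,0,0,0,0,0,0],"sz":[-0.0008,0,0,0,0,-0.01,-0.02,-0.03,-0.03,-0.03],"rz":[0,0,0,0,0,0,0,0,0,0],"jaw":[0.03,0.05,0.06,0.075,0.075,0.075,0.08,0.085,0.085,0.085]})

```text
time: 9.05
ee_pos: [0.6386, 0.2636, 0.1415]
tool_rot: [-0.0, 1.0, 0.0, -0.0]
contact_force: [0.8, 0.1, 0.7]
gripper_width: 0.0851
grasp_force: 0.0
```

pendant(moves={"sx":[-0.015,-0.015,-0.017,-0.017,-0.017,-0.017,-0.017,-0.017,-0.017,-0.017],"sy":[0.03,0.03,0.027,0.027,0.027,0.027,0.027,0.027,0.027,0.02],"sz":[0,0,0,0,0,0,0,0,0,0],"rz":[0,0,0,0,0,0,0,0,0,0],"jaw":[0.085,0.085,0.085,0.085,0.085,0.085,0.085,0.085,0.085,0.085]})

```text
time: 9.88
ee_pos: [0.4721, -0.0079, 0.1404]
tool_rot: [0.0, 1.0, -0.0, 0.0]
contact_force: [-0.8, -0.3, -0.3]
gripper_width: 0.0851
grasp_force: 0.0
```

```bash
python3 g.py .4673 -.0083 .03
```

Run:
```python
from m import *
for n in('scene','top'):
  d,R,t=cam(n); w=cloud(d,R,t); save(d,n+'5.png')
  for nm,c in(('cM',(.639,.263)),('cL',(.4673,-.0083))):
    p=w[near(w,c,.045)&(w[...,2]>.03)&(w[...,2]<.08)]; zt=np.percentile(p[:,2],97);r=p[p[:,2]>zt-.005][:,:2]
    print(n,nm,len(r),zt.round(4),circ(r).round(4))
```

```text
tool delta [-0.0049  0.0004  0.1104] turn to yaw0 -0.0009 t 9.8833
scene cM 227 0.0611 [0.6408 0.2633 0.0223]
scene cL 234 0.071 [ 0.4685 -0.0086  0.0303]
top cM 190 0.0615 [0.6393 0.2621 0.0224]Traceback (most recent call last):
  File "<stdin>", line 5, in <module>
    return _quantile_unchecked(
        a, q, axis, out, overwrite_input, method, keepdims, weights)
    return _ureduce(a,
                    func=_quantile_ureduce_func,
    ...<5 lines>...
                    overwrite_input=overwrite_input,
                    method=method)
    r = func(a, **kwargs)
    result = _quantile(arr,
                       quantiles=q,
    ...<2 lines>...
                       out=out,
                       weights=wgt)
    slices_having_nans = np.isnan(arr[-1, ...])
                                  ~~~^^^^^^^^^
IndexError: index -1 is out of bounds for axis 0 with size 0
```

View pics/scene5.png

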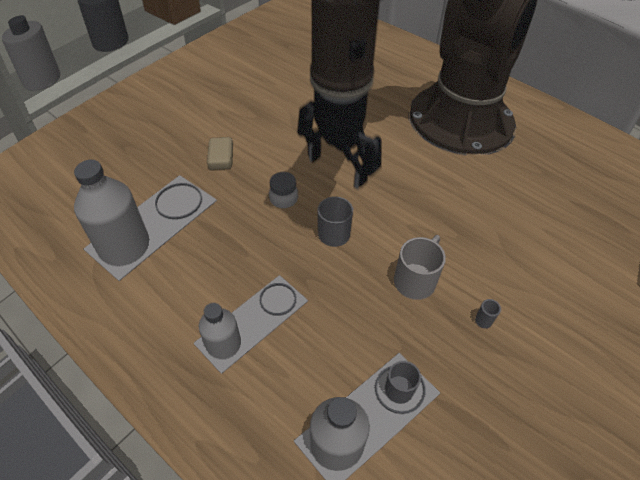

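The medium cup (402,382) now stands centred in the medium dish, and the large dish (178,203) is empty. The gripper hangs above the large cup (335,222).

pendant(moves={"sx":[-0.0045,0,0,0,0,0,0,0],"sy":[0,0,0,0,0,0,0,0],"sz":[0,0.03,0.03,0.025,0.02,0.014,0,0],"rz":[0,0,0,0,0,0,0,0],"jaw":[0.085,0.085,0.085,0.085,0.085,0.085,0.085,0.085]})

```text
time: 10.65
ee_pos: [0.4686, -0.0045, 0.0205]
tool_rot: [-0.0, 1.0, 0.001, -0.0]
contact_force: [0.7, 0.1, 0.0]
gripper_width: 0.0851
grasp_force: 0.0
```

```bash
python3 g.py .4673 -.0083 .02
```

Run:
```python
from m import *
d,R,t=cam('scene'); w=cloud(d,R,t)
g=d['image'].max(-1); cv2.imwrite('pics/c6.png',cv2.resize(d['image'][100:280,240:440,::-1],(660,594),interpolation=2))
```

```text
tool delta [-0.0013  0.0038  0.0005] turn to yaw0 0.0022 t 10.65
```

View pics/c6.png

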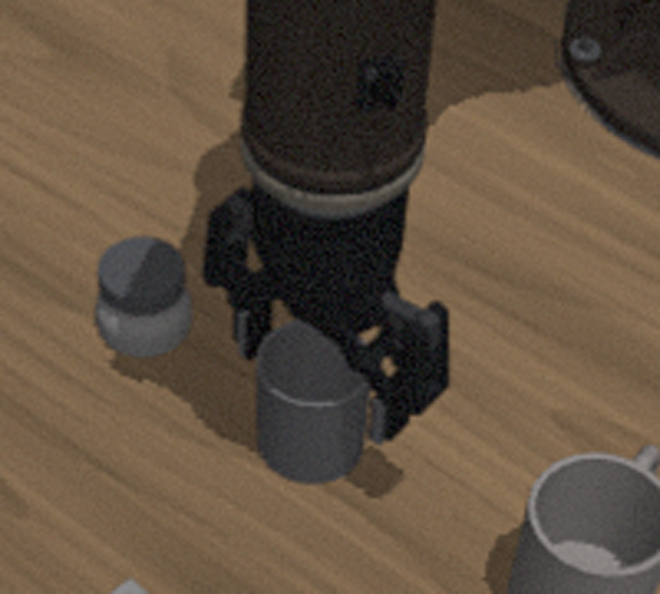

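The fingers straddle the large cup (pads at (245,330) and (385,415) in the crop). I'll centre and close.

pendant(moves={"sx":[-0.001,0,0,0,0,0,0,0],"sy":[0.0036,0,0,0,0,0,0,0],"sz":[0.002,0,0,0,0,0,0,0],"rz":[0,0,0,0,0,0,0,0],"jaw":[0.085,0.085,0.07,0.06,0.05,0.05,0.05,0.05]}, force=45)

```text
time: 11.37
ee_pos: [0.468, -0.0091, 0.0196]
tool_rot: [-0.0, 1.0, 0.0, 0.001]
contact_force: [-2.3, 1.1, 10.5]
gripper_width: 0.0626
grasp_force: 46.5
```

pendant(moves={"sx":[0,0,0,0,0,0,0,0],"sy":[0,0,0,0,0,0,0,0],"sz":[-0.005,-0.015,-0.025,-0.03,-0.03,-0.02,0,0],"rz":[0,0,0,0,0,0,0,0],"jaw":[0.05,0.05,0.05,0.05,0.05,0.05,0.05,0.05]})

```text
time: 12.03
ee_pos: [0.4681, -0.0091, 0.1447]
tool_rot: [-0.0, 1.0, 0.0, 0.001]
contact_force: [1.0, -0.3, -1.4]
gripper_width: 0.063
grasp_force: 49.7
```

```bash
python3 g.py .608 -.2925 .14
```

```text
tool delta [0.1397 0.2835 0.0051] turn to yaw0 0.0007 t 12.0333
```

pendant(moves={"sx":[0.008,0.014,0.014,0.014,0.014,0.014,0.014,0.014,0.014,0.014],"sy":[0.018,0.029,0.029,0.029,0.029,0.029,0.029,0.029,0.029,0.029],"sz":[0,0,0,0,0,0,0,0,0,0],"rz":[0,0,0,0,0,0,0,0,0,0],"jaw":[0.05,0.05,0.05,0.05,0.05,0.05,0.05,0.05,0.05,0.05]})

```text
time: 12.87
ee_pos: [0.6011, -0.2891, 0.1413]
tool_rot: [-0.001, 1.0, 0.0, -0.002]
contact_force: [0.6, 0.5, -0.9]
gripper_width: 0.063
grasp_force: 49.7
```

pendant(moves={"sx":[0.006,0,0,0,0,0],"sy":[0.005,0,0,0,0,0],"sz":[0,0.02,0.03,0.025,0,0],"rz":[0,0,0,0,0,0],"jaw":[0.05,0.05,0.05,0.05,0.05,0.05]})

```text
time: 13.37
ee_pos: [0.6058, -0.2921, 0.0662]
tool_rot: [-0.001, 1.0, 0.0, -0.003]
contact_force: [-0.4, -0.1, -0.9]
gripper_width: 0.0629
grasp_force: 50.1
```

```bash
python3 g.py .608 -.2925 .0236
```

Run:
```python
from m import *
d,R,t=cam('scene'); w=cloud(d,R,t);cv2.imwrite('pics/c7.png',cv2.resize(d['image'][90:290,60:300,::-1],(720,600),interpolation=2))
for lo in np.arange(.03,.12,.01):
  p=w[near(w,(.608,-.2925),.045)&(w[...,2]>lo)&(w[...,2]<lo+.01)]
  if len(p)>3: print(lo.round(3),len(p),p[:,:2].min(0).round(3),p[:,:2].max(0).round(3))
```

```text
tool delta [0.0024 0.0004 0.0426] turn to yaw0 0.0008 t 13.3667
0.04 31 [ 0.589 -0.296] [ 0.635 -0.259]
0.05 124 [ 0.579 -0.305] [ 0.636 -0.259]
0.06 142 [ 0.577 -0.321] [ 0.636 -0.259]
0.07 174 [ 0.58  -0.322] [ 0.637 -0.259]
0.08 151 [ 0.579 -0.323] [ 0.638 -0.253]
0.09 178 [ 0.579 -0.323] [ 0.637 -0.248]
0.1 165 [ 0.587 -0.33 ] [ 0.637 -0.248]
0.11 204 [ 0.58  -0.332] [ 0.637 -0.248]
```

View pics/c7.png

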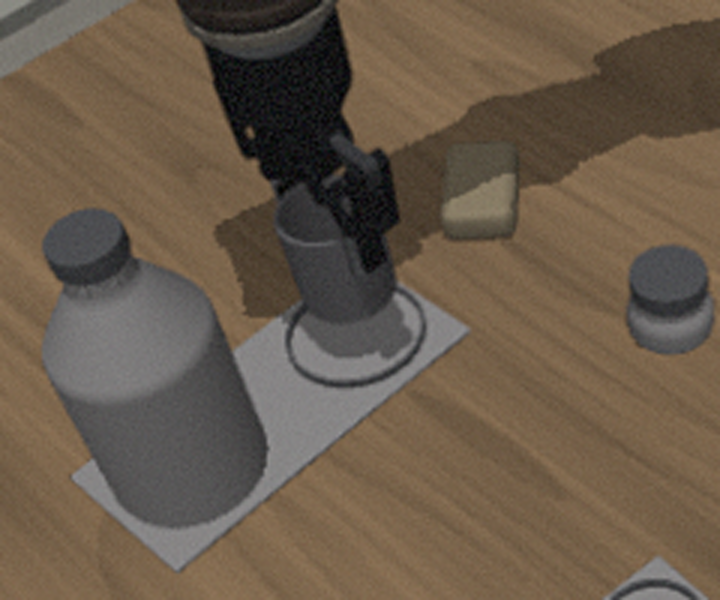

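The large cup hangs upright over its dish (crop (340,270), dish centre (355,335)), with its underside near 0.045. Lowering slowly.

pendant(moves={"sx":[0.002,0,0,0,0,0,0,0],"sy":[0,0,0,0,0,0,0,0],"sz":[0.012,0.012,0.009,0.004,0.002,0.001,0,0],"rz":[0,0,0,0,0,0,0,0],"jaw":[0.05,0.05,0.05,0.05,0.05,0.05,0.05,0.05]})

```text
time: 14.08
ee_pos: [0.6099, -0.2932, 0.029]
tool_rot: [0.0, 1.0, 0.0, 0.0]
contact_force: [-0.4, -0.0, -0.9]
gripper_width: 0.0632
grasp_force: 50.1
```

pendant(moves={"sx":[0,0,0],"sy":[0,0,0],"sz":[0.0008,0,0],"rz":[0,0,0],"jaw":[0.05,0.05,0.05]})

```text
time: 14.33
ee_pos: [0.6098, -0.2931, 0.028]
tool_rot: [0.0, 1.0, 0.0, 0.0]
contact_force: [0.9, -0.3, -2.2]
gripper_width: 0.0629
grasp_force: 50.1
```

pendant(moves={"sx":[0,0,0],"sy":[0,0,0],"sz":[0.0006,0,0],"rz":[0,0,0],"jaw":[0.05,0.05,0.05]})

```text
time: 14.58
ee_pos: [0.6096, -0.2931, 0.0272]
tool_rot: [0.0, 1.0, 0.0, -0.0]
contact_force: [-0.6, -0.2, -1.4]
gripper_width: 0.0629
grasp_force: 50.1
```

```bash
python3 g.py .608 -.2925 .0236
```

```text
tool delta [-0.0016 -0.0006  0.0036] turn to yaw0 0.0007 t 14.5833
```

pendant(moves={"sx":[-0.001,0,0,0,0],"sy":[0,0,0,0,0],"sz":[0.001,0.001,0.0006,0,0],"rz":[0,0,0,0,0],"jaw":[0.05,0.05,0.05,0.05,0.05]})

```text
time: 15.0
ee_pos: [0.6086, -0.293, 0.0245]
tool_rot: [-0.0, 1.0, 0.0, -0.0]
contact_force: [-0.4, -0.0, -1.2]
gripper_width: 0.0626
grasp_force: 50.1
```

pendant(moves={"sx":[0,0,0],"sy":[0,0,0],"sz":[0.0006,0,0],"rz":[0,0,0],"jaw":[0.05,0.05,0.05]})

```text
time: 15.25
ee_pos: [0.6087, -0.293, 0.024]
tool_rot: [0.0, 1.0, 0.0, 0.0]
contact_force: [0.1, 0.4, 0.2]
gripper_width: 0.0633
grasp_force: 50.1
```

pendant(moves={"sx":[0,0,0],"sy":[0,0,0],"sz":[0.0006,0,0],"rz":[0,0,0],"jaw":[0.05,0.05,0.05]})

```text
time: 15.5
ee_pos: [0.6088, -0.2931, 0.0239]
tool_rot: [0.0, 1.0, 0.0, 0.0]
contact_force: [-1.2, 0.6, 3.3]
gripper_width: 0.0629
grasp_force: 50.4
```

Contact. Release and retreat.

pendant(moves={"sx":[0,0,0,0,0,0,0,0,0,0],"sy":[0,0,0,0,0,0,0,0,0,0],"sz":[-0.0003,0,0,0,0,-0.01,-0.02,-0.03,-0.03,-0.03],"rz":[0,0,0,0,0,0,0,0,0,0],"jaw":[0.05,0.065,0.075,0.085,0.085,0.085,0.085,0.085,0.085,0.085]})

```text
time: 16.33
ee_pos: [0.6085, -0.293, 0.1457]
tool_rot: [0.0, 1.0, 0.0, 0.0]
contact_force: [0.8, 0.7, -0.6]
gripper_width: 0.0852
grasp_force: 0.0
```

pendant(moves={"sx":[-0.008,-0.008,-0.008,-0.008,-0.008,-0.008,-0.008,-0.008,-0.008,-0.008],"sy":[-0.03,-0.03,-0.03,-0.03,-0.03,-0.03,-0.03,-0.03,-0.03,-0.03],"sz":[0,0,0,0,0,0,0,0,0,0],"rz":[0,0,0,0,0,0,0,0,0,0],"jaw":[0.085,0.085,0.085,0.085,0.085,0.085,0.085,0.085,0.085,0.085]})

```text
time: 17.17
ee_pos: [0.5281, 0.0082, 0.1447]
tool_rot: [0.0, 1.0, 0.0, 0.001]
contact_force: [0.9, -0.2, -0.3]
gripper_width: 0.0851
grasp_force: 0.0
```

pendant(moves={"sx":[-0.008,-0.008,-0.008,-0.008,-0.008,-0.008,-0.008,-0.008,-0.008,-0.008],"sy":[-0.03,-0.03,-0.03,-0.03,-0.03,-0.03,-0.03,-0.03,-0.03,-0.025],"sz":[0,0,0,0,0,0,0,0,0,0],"rz":[0,0,0,0,0,0,0,0,0,0],"jaw":[0.085,0.085,0.085,0.085,0.085,0.085,0.085,0.085,0.085,0.085]})

```text
time: 18.0
ee_pos: [0.4477, 0.3043, 0.1447]
tool_rot: [-0.001, 1.0, 0.001, 0.001]
contact_force: [1.0, 1.0, -0.5]
gripper_width: 0.0853
grasp_force: 0.0
```

```bash
python3 g.py .447 .303 .14;python3 - <<'E'
from m import *
for n in('scene','top'):
  d,R,t=cam(n); w=cloud(d,R,t); save(d,n+'8.png')
  for nm,c in(('cM',(.639,.263)),('cL',(.608,-.2925)),('cS',(.447,.303))):
    p=w[near(w,c,.045)&(w[...,2]>.03)&(w[...,2]<.085)]
    if len(p)<5: continue
    zt=np.percentile(p[:,2],97);r=p[p[:,2]>zt-.005][:,:2]
    print(n,nm,len(r),zt.round(4),circ(r).round(4))
E
```

```text
tool delta [-0.0007  0.0013  0.0047] turn to yaw0 0.0017 t 18.0
scene cM 232 0.0612 [0.6408 0.2632 0.0223]
scene cL 222 0.0746 [ 0.6085 -0.2917  0.0304]
scene cS 113 0.0473 [0.4471 0.3032 0.015 ]
top cM 194 0.0614 [0.6393 0.262  0.0224]
top cL 271 0.0752 [ 0.6072 -0.2919  0.0307]
top cS 48 0.0489 [-7.54000e-02 -7.82570e+01  7.85491e+01]
```

View pics/scene8.png

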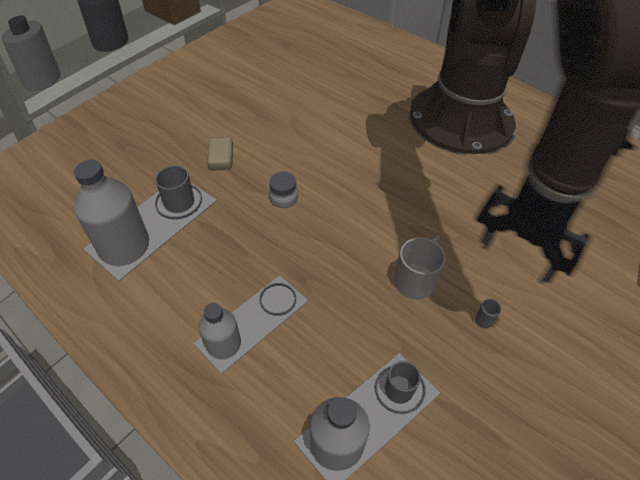

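The large cup (175,188) stands centred in its dish, the medium cup is unchanged, and the gripper is over the small cup (487,314). Next I pick up the small cup with a narrower opening.

pendant(moves={"sx":[-0.0007,0,0,0,0,0,0,0],"sy":[0.001,0,0,0,0,0,0,0],"sz":[0.02,0.03,0.03,0.025,0.015,0.008,0,0],"rz":[0,0,0,0,0,0,0,0],"jaw":[0.06,0.06,0.06,0.06,0.06,0.06,0.06,0.06]})

```text
time: 18.77
ee_pos: [0.448, 0.3008, 0.0164]
tool_rot: [-0.0, 1.0, 0.0, 0.0]
contact_force: [0.5, -0.9, 0.8]
gripper_width: 0.0603
grasp_force: 0.0
```

```bash
python3 g.py .447 .303 .015
```

Run:
```python
from m import *
d,R,t=cam('scene'); w=cloud(d,R,t); cv2.imwrite('pics/c9.png',cv2.resize(d['image'][200:380,390:590,::-1],(660,594),interpolation=2))
```

```text
tool delta [-0.001  -0.0022  0.0014] turn to yaw0 0.0004 t 18.7667
```

View pics/c9.png

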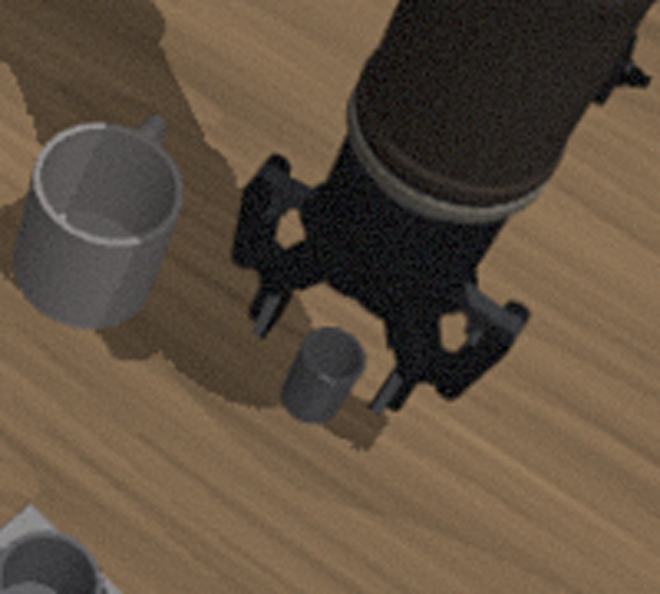

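The small cup sits midway between the fingertips (crop (262,330) and (380,408), cup at (322,375)). Closing and lifting.

pendant(moves={"sx":[-0.001,0,0,0,0,0,0,0],"sy":[-0.0022,0,0,0,0,0,0,0],"sz":[0.001,0,0,0,0,0,0,0],"rz":[0,0,0,0,0,0,0,0],"jaw":[0.06,0.05,0.04,0.025,0.025,0.025,0.025,0.025]}, force=35)

```text
time: 19.48
ee_pos: [0.4468, 0.3034, 0.0154]
tool_rot: [-0.0, 1.0, 0.0, 0.0]
contact_force: [-0.9, -0.5, 4.5]
gripper_width: 0.0306
grasp_force: 34.3
```

pendant(moves={"sx":[0,0,0,0,0,0,0,0],"sy":[0,0,0,0,0,0,0,0],"sz":[-0.005,-0.015,-0.025,-0.03,-0.03,-0.025,0,0],"rz":[0,0,0,0,0,0,0,0],"jaw":[0.02,0.02,0.02,0.02,0.02,0.02,0.02,0.02]})

```text
time: 20.15
ee_pos: [0.4474, 0.3036, 0.1465]
tool_rot: [-0.001, 1.0, 0.0, 0.001]
contact_force: [-0.0, -0.7, -0.5]
gripper_width: 0.0306
grasp_force: 34.9
```

```bash
python3 g.py .643 .0123 .145
```

```text
tool delta [0.1955 0.2914 0.0015] turn to yaw0 0.0006 t 20.15
```

pendant(moves={"sx":[0.01,0.02,0.02,0.02,0.02,0.02,0.02,0.02,0.02,0.02],"sy":[0.015,0.03,0.03,0.03,0.03,0.03,0.03,0.03,0.03,0.03],"sz":[0,0,0,0,0,0,0,0,0,0],"rz":[0,0,0,0,0,0,0,0,0,0],"jaw":[0.02,0.02,0.02,0.02,0.02,0.02,0.02,0.02,0.02,0.02]})

```text
time: 20.98
ee_pos: [0.6365, 0.0164, 0.1433]
tool_rot: [0.0, 1.0, 0.0, -0.001]
contact_force: [-0.1, 0.4, -0.4]
gripper_width: 0.0304
grasp_force: 34.9
```

pendant(moves={"sx":[0.0055,0,0,0,0,0],"sy":[0.0064,0,0,0,0,0],"sz":[0,0.03,0.03,0.026,0,0],"rz":[0,0,0,0,0,0],"jaw":[0.02,0.02,0.02,0.02,0.02,0.02]})

```text
time: 21.48
ee_pos: [0.6403, 0.0117, 0.0568]
tool_rot: [0.0, 1.0, 0.0, -0.002]
contact_force: [0.2, -0.3, -0.3]
gripper_width: 0.0302
grasp_force: 34.8
```

```bash
python3 g.py .643 .0123 .0194
```

Run:
```python
from m import *
d,R,t=cam('scene'); w=cloud(d,R,t);cv2.imwrite('pics/c10.png',cv2.resize(d['image'][200:380,190:390,::-1],(660,594),interpolation=2))
for lo in np.arange(.02,.1,.01):
  p=w[near(w,(.643,.0123),.03)&(w[...,2]>lo)&(w[...,2]<lo+.01)]
  if len(p)>3: print(lo.round(3),len(p),p[:,:2].min(0).round(3),p[:,:2].max(0).round(3))
```

```text
tool delta [ 0.0028 -0.0006  0.0374] turn to yaw0 0.0008 t 21.4833
0.04 40 [0.632 0.001] [0.655 0.027]
0.05 72 [ 0.63  -0.003] [0.656 0.028]
0.06 65 [ 0.631 -0.003] [0.655 0.028]
0.07 76 [ 0.63  -0.008] [0.656 0.033]
0.08 146 [ 0.631 -0.016] [0.656 0.04 ]
0.09 78 [ 0.634 -0.017] [0.652 0.041]
```

View pics/c10.png

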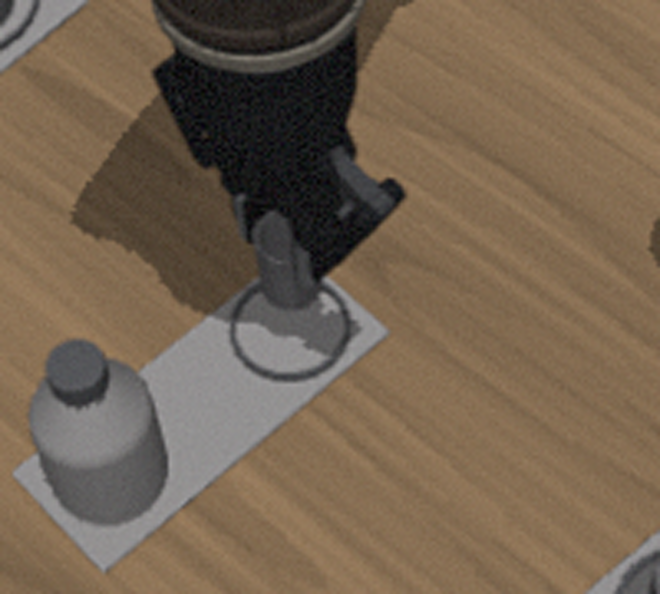

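The small cup hangs upright over its dish (crop cup (288,270), dish (290,330)). Lowering.

pendant(moves={"sx":[0,0,0,0,0,0,0,0],"sy":[0,0,0,0,0,0,0,0],"sz":[0.012,0.01,0.006,0.003,0.002,0.001,0,0],"rz":[0,0,0,0,0,0,0,0],"jaw":[0.02,0.02,0.02,0.02,0.02,0.02,0.02,0.02]})

```text
time: 22.2
ee_pos: [0.6425, 0.0117, 0.025]
tool_rot: [0.0, 1.0, 0.0, 0.0]
contact_force: [0.1, 0.3, -0.9]
gripper_width: 0.0301
grasp_force: 34.9
```

pendant(moves={"sx":[0,0,0],"sy":[0,0,0],"sz":[0.0008,0,0],"rz":[0,0,0],"jaw":[0.02,0.02,0.02]})

```text
time: 22.45
ee_pos: [0.6423, 0.0118, 0.0241]
tool_rot: [0.0, 1.0, 0.0, 0.0]
contact_force: [-0.3, 0.4, -0.7]
gripper_width: 0.0304
grasp_force: 34.9
```

pendant(moves={"sx":[0,0,0],"sy":[0,0,0],"sz":[0.0006,0,0],"rz":[0,0,0],"jaw":[0.02,0.02,0.02]})

```text
time: 22.7
ee_pos: [0.6422, 0.0118, 0.0233]
tool_rot: [0.0, 1.0, 0.0, -0.0]
contact_force: [-0.2, -0.5, 0.1]
gripper_width: 0.0302
grasp_force: 34.9
```

pendant(moves={"sx":[0,0,0,0,0],"sy":[0,0,0,0,0],"sz":[0.001,0.001,0.0005,0,0],"rz":[0,0,0,0,0],"jaw":[0.02,0.02,0.02,0.02,0.02]})

```text
time: 23.12
ee_pos: [0.6422, 0.0118, 0.0207]
tool_rot: [0.0, 1.0, 0.0, -0.0]
contact_force: [0.4, 0.4, -1.7]
gripper_width: 0.0308
grasp_force: 34.9
```

pendant(moves={"sx":[0,0,0],"sy":[0,0,0],"sz":[0.0006,0,0],"rz":[0,0,0],"jaw":[0.02,0.02,0.02]})

```text
time: 23.37
ee_pos: [0.6422, 0.0118, 0.0202]
tool_rot: [0.0, 1.0, 0.0, -0.0]
contact_force: [0.8, -0.4, -0.7]
gripper_width: 0.0303
grasp_force: 34.9
```

pendant(moves={"sx":[0,0,0],"sy":[0,0,0],"sz":[0.0006,0,0],"rz":[0,0,0],"jaw":[0.02,0.02,0.02]})

```text
time: 23.62
ee_pos: [0.6422, 0.0118, 0.0196]
tool_rot: [0.0, 1.0, 0.0, -0.0]
contact_force: [0.0, 0.0, 0.3]
gripper_width: 0.0304
grasp_force: 34.9
```

pendant(moves={"sx":[0,0,0],"sy":[0,0,0],"sz":[0.0005,0,0],"rz":[0,0,0],"jaw":[0.02,0.02,0.02]})

```text
time: 23.87
ee_pos: [0.6424, 0.0119, 0.0195]
tool_rot: [-0.0, 1.0, 0.0, 0.0]
contact_force: [-1.7, -0.1, 4.9]
gripper_width: 0.0306
grasp_force: 35.4
```

pendant(moves={"sx":[0,0,0],"sy":[0,0,0],"sz":[0.0004,0,0],"rz":[0,0,0],"jaw":[0.02,0.02,0.02]})

```text
time: 24.12
ee_pos: [0.6424, 0.0118, 0.0195]
tool_rot: [0.0, 1.0, 0.0, 0.0]
contact_force: [-2.2, 0.2, 8.6]
gripper_width: 0.0303
grasp_force: 35.8
```

pendant(moves={"sx":[0,0,0,0,0,0,0,0,0,0],"sy":[0,0,0,0,0,0,0,0,0,0],"sz":[-0.0007,0,0,0,0,-0.01,-0.02,-0.03,-0.03,-0.03],"rz":[0,0,0,0,0,0,0,0,0,0],"jaw":[0.02,0.035,0.045,0.06,0.06,0.06,0.06,0.06,0.06,0.06]})

```text
time: 24.95
ee_pos: [0.642, 0.0118, 0.1413]
tool_rot: [-0.0, 1.0, 0.0, -0.0]
contact_force: [1.3, 0.4, 0.0]
gripper_width: 0.0602
grasp_force: 0.0
```

pendant(moves={"sx":[-0.02,-0.03,-0.03,-0.03,-0.03,-0.03,-0.02,0,0,0],"sy":[0,0,0,0,0,0,0,0,0,0],"sz":[-0.02,-0.02,0,0,0,0,0,0,0,0],"rz":[0,0,0,0,0,0,0,0,0,0],"jaw":[0.06,0.06,0.06,0.06,0.06,0.06,0.06,0.06,0.06,0.06]})

```text
time: 25.78
ee_pos: [0.4532, 0.0117, 0.1802]
tool_rot: [-0.0, 1.0, 0.0, 0.001]
contact_force: [0.7, 0.5, 0.9]
gripper_width: 0.0597
grasp_force: 0.0
```

Run:
```python
from m import *
B={'scene':np.load('scene0.npz')['w'],'top':np.load('top0.npz')['w']}
for n in('scene','top'):
  d,R,t=cam(n); w=cloud(d,R,t); save(d,n+'11.png')
  for nm,c in(('cM',(.639,.263)),('cL',(.608,-.2925)),('cS',(.643,.0123)),('mug',(.457,.179)),('jar',(.46,-.139)),('soap',(.463,-.322))):
    for k,W in(('0',B[n]),('now',w)):
      if nm[0]=='c' and k=='0': continue
      p=W[near(W,c,.055)&(W[...,2]>.02)&(W[...,2]<.09)]
      if len(p)<5: continue
      zt=np.percentile(p[:,2],97);r=p[p[:,2]>zt-.005][:,:2]
      print(n,nm,k,len(r),zt.round(4),circ(r).round(4) if nm[0]=='c' else r.mean(0).round(4))
```

```text
scene cM now 228 0.061 [0.6408 0.2632 0.0223]
scene cL now 214 0.0746 [ 0.6085 -0.2919  0.0304]
scene cS now 111 0.051 [0.6421 0.0123 0.0143]
scene mug 0 373 0.0807 [0.4581 0.1684]
scene mug now 374 0.0807 [0.4579 0.168 ]
scene jar 0 407 0.052 [ 0.4638 -0.1412]
scene jar now 398 0.0522 [ 0.4639 -0.1415]
scene soap 0 512 0.0303 [ 0.466 -0.323]
scene soap now 488 0.0305 [ 0.4661 -0.3233]
top cM now 193 0.0615 [0.6393 0.262  0.0223]
top cL now 285 0.0752 [ 0.6071 -0.2919  0.0308]
top cS now 103 0.0519 [0.6405 0.0123 0.0147]
top mug 0 383 0.0815 [0.4565 0.1691]
top mug now 251 0.0817 [0.4554 0.1846]
top jar 0 735 0.0526 [ 0.4619 -0.1424]
top jar now 258 0.0524 [ 0.4663 -0.1562]
top soap 0 1219 0.0302 [ 0.4642 -0.324 ]
top soap now 1175 0.0303 [ 0.4641 -0.3236]
```

View pics/scene11.png

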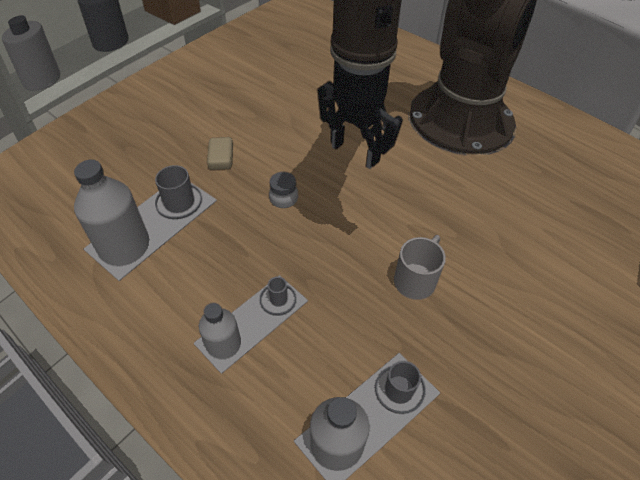

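All three cups stand upright and centred in their own dishes: large at (175,188), small at (278,292) and medium at (402,382). The mug, jar and soap have not moved in the scene view; the arm covers part of the mug and jar from the top. The gripper is clear of everything.

```bash
python3 -c "from rig import workorder; print(workorder.finish_job())"
```

```text
the job is handed in; nothing more can be done
None
```

The three cups each stand upright in their own dish, with the medium cup cleared before the large one went in; the mug, jar and soap were not moved, and I handed the job in at about 26 s (no verdict was returned).

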